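# Free the ratchet pawl and let the press ram down

### The job

The weighted ram of the small bench press hangs raised on its ratchet and has to come down on the ring in the nest. Pick up the release rod from the rubber mat, put its tip under the side tab of the ratchet pawl and flick the pawl up and right over so that it stays thrown back and the ram sinks by itself to the bottom; touch the pawl and the ram with the rod only, not with the gripper. Then lay the rod back down flat on the mat and let go.

Things in the scene. Friction and masses are not known exactly. Their poses are not given: they have to be found in the camera images.
- rod: Release rod on the mat, beside a smaller, thin screwdriver and a spanner: dark wooden square handle 110 x 24 x 24 mm, steel shaft 12 mm thick, 85 mm long. 180 g. Origin: balance point, on the handle's underside; x along the rod to the tip, z up. Handle x -85 to +25 mm, shaft +25 to +110 mm (tip), axis 12 mm above the underside. Tip starts roughly to +y. Grip firmly across the handle at the origin.
- pawl_tab (a point): Middle of the underside of the pawl's flat steel tab, 54 (x) x 47 (y) x 6 mm, about 207 mm above the table, on the right (-y) side of the press; free air below. Axes turn with the pawl: at the start x is level, hinge to nose (roughly +x), y level along the hinge, towards the press, z up. Tab ends 24 mm to -y; wheel's face 24 mm to +y. Bring the rod under along +y, tip 0 to 15 mm past here.
- pawl_hinge (a point): Point on the pawl's hinge axis, level with the pawl_tab point at the start and 45 mm from it to the pawl's -x. The tab reaches 72 mm from this axis. Move the rod up under the tab, then over this axis to the far side (towards the robot), 50 to 60 mm above it, to throw the pawl over.
- pawl (a joint): Angle of the pawl, rad: 0 = down in the wheel's teeth (start), grows as it lifts; balances upright at about 1.5, beyond that falls over by its own weight to its stop, 2.4 (thrown back). Lifting takes about 0.5 to 1 N at the tab; let go before upright it falls back in.
- ram (a joint): How far the press ram (square steel bar with a round steel weight on top, 0.6 kg, top of weight 290 mm high; the black column behind it 305 mm) has sunk, m: 0 = raised (start), 0.045 = down on the ring. Once the pawl is out of the teeth it sinks by itself, damped, in about 3 to 4 s.
- mat: Flat grey rubber mat, 310 (x) x 280 (y) x 3 mm, fixed on the table to the right of the press. Origin at the centre of its underside, z up.

How it is judged (in metres and radians):
On the way, in this order (a step that is already met when the one before it is completed fails the run):
1. the rod lifts the pawl out of the teeth (value of joint pawl above 0.35 rad and contact force between rod and pawl above 0.05 N).
2. the ram has sunk to the bottom (value of joint ram above 0.041 m), for 0.2 s.
At the end, for the whole second after the job is handed in: The pawl is thrown back (joint above 1.9 rad), the ram is down (joint above 0.041 m), and the rod lies at rest on the mat: its origin over the mat, below 35 mm, within 10 degrees of level (value of joint pawl above 1.9 rad and value of joint ram above 0.041 m and x of rod in the frame of mat between -0.155 and 0.155 m and y of rod in the frame of mat between -0.14 and 0.14 m and height (world z) of rod below 0.035 m and angle between rod's own x axis and vertical between 1.4 and 1.75 rad and linear speed of rod below 0.02 m/s); the robot touches nothing.
It fails at once if the gripper or arm touches the pawl (contact force between any of the fingers, the arm and pawl above 1 N).
It fails at once if the gripper or arm pushes the ram (contact force between any of the fingers, the arm and ram above 1 N).
It also fails if it takes over 51 s, if anything falls off the work surface, if the arm or the gripper's body presses on something with over 40 N, if the wrist force passes 120 N, or if a joint passes its speed limit or range.

### The arm

A 6-joint arm with a two-finger parallel gripper is mounted at the origin on the work surface. World frame = base frame: x ahead of the robot, y to its left, z up, the work surface at z = 0. Lengths are in mm, angles in rad, forces in N, time in s.
With the tool pointing down it reaches from about 300 to 775 mm from the base axis. Payload 14.6 kg.
Tool frame: the origin (TCP) lies midway between the tips of the shut fingers; the grasp point (between the pads) lies behind it (manip.grip_depth is the z of the grasp point in the tool frame, in mm); z points along the fingers, y is the line along which they close (so a half turn about z gives the same grasp; the last joint's range is limited). The gripper opens to 94 mm and grips with 3 to 60 N. Pads are 16 mm wide; open, the fingers measure 119 mm over their backs; the gripper's body (75 mm by 177 mm) begins 78 mm behind the grasp point.
Start: joints at [-1.324, 0.3, 1.521, -0, 1.321, -0.067], TCP at [169.764, -523.134, 205.446] pointing down, gripper open.
Joint ranges: [-3.03, 3.03], [-0.79, 2.21], [0.23, 2.52], [-1.04, 4.18], [0, 3.07], [-2.55, 2.55]. Speed limits (rad/s): [2.22, 2.22, 2.57, 3.14, 3.14, 3.14].

### API

Orientations are given as [roll, pitch, yaw] about the fixed x, y, z axes, in that order (R = Rz(yaw) Ry(pitch) Rx(roll)).
In Python, from cell import manip gives the robot as it stands.
- The arm moves only by the shell command python3 nudge.py [OPENING] [FORCE], which reads ROWS from standard input. ROWS is one flat JSON list of numbers that holds 1 to 5 rows one after another, with no inner brackets; each row has 6 numbers: dx, dy, dz in fractions of the full range, 1 being 800 mm, then a rotation vector rx, ry, rz in a scale on which 1.0 is 2 pi rad; each row is the pose to reach, as a shift and turn from the pose commanded when the command began, along the tool's axes at that moment; what a row does not reach only later rows make up. A row lasts 1/10 s, in which the tool goes at most 50 mm and 0.15 rad, less where a joint would pass 70% of its speed; a pose out of reach is approached as far as the arm can. OPENING is the finger opening in mm, set as the command begins (- or left out keeps the last). The fingers move at their own pace and stop on an object; FORCE is the grip in N (left out, the last holds). Time passes only in rows, so rows that do not move let the fingers close. It prints the time, the measured TCP pose, the force, the opening and the grip force at its end. A shift or turn number past 1, either way, is cut back to 1. Input that does not fit is refused with a message, and nothing moves.
- manip.read_state(): the state, without advancing time (a new reading comes with each control period).
- manip.camera(name): name is "scene" or "top" or "wrist"; returns (picture, depth): 400x640x3 uint8, red, green, blue; 400x640 float32, mm along the optical axis (not along the pixel's ray), 0 where there is no reading.
- manip.camera_info(name): a dict with "K" (3x3 intrinsics, pixels), "dist" ([k1, k2, p1, p2, k3] as OpenCV has them; the pictures are not rectified), "rvec" (rotation vector, rad) and "tvec" (3), from world to camera coordinates, as OpenCV has them; the wrist camera has in their place "mount" (4x4, takes a point from camera to tool coordinates, whose origin is the TCP and whose axes are the flange's). Camera axes: x right, y down, z forward; pixel columns grow to the right and rows downward; lengths in mm; the calibration is good to about 2 mm. A picture is of the moment at which its call begins: read the wrist's pose just before it. camera_info takes no time and is no camera call.
- manip.sign_off(): hands the job in; it is judged then, once.
The state is a dict: "clock": time; "joints": joint angles; "qd": joint speeds; "effort": joint torques, N m; "eef_pos": TCP position; "eef_rot": TCP orientation; "wrist_force": force on the tool from outside, world axes, zero at the start; "moment": the same for the moment, N m; "finger_gap": finger opening in mm; "finger_force": force on a finger pad.
Only numpy, scipy, OpenCV 4.12 (cv2) and the standard library are available. Lean on these libraries where they do the work, as an engineer would, in place of code of your own. Each camera call takes 0.05 s, during which the arm holds its last target. There are 200 camera calls.

## Working session

There is one attempt and no reset: what is moved stays moved. The work goes in short steps, Python scripts to look and compute and a shell command to move; the robot and the scene stay as the last step left them, time stands still between calls to the robot, and variables do not carry over. Pictures are saved under pics/ and viewed, at most 10 in all, crops included, and the job is handed in when it is done.

```bash
ls; mkdir -p pics; cat > h.py <<'E'
from cell import manip
import numpy as np, cv2
from scipy.spatial.transform import Rotation as R
def world(name,depth,pts,st=None):
    i=manip.camera_info(name);K=np.array(i["K"],float);d=np.array(i["dist"],float)
    pts=np.array(pts,float);n=cv2.undistortPoints(pts.reshape(-1,1,2),K,d).reshape(-1,2)
    out=[]
    for (u,v),(x,y) in zip(pts,n):
        p=depth[int(v)-1:int(v)+2,int(u)-1:int(u)+2];p=p[p>0];z=np.median(p) if len(p) else 0
        c=np.array([x*z,y*z,z])
        Rm=cv2.Rodrigues(np.array(i["rvec"],float))[0];out.append(Rm.T@(c-np.array(i["tvec"],float).ravel()))
    return np.array(out)
def save(name,tag):
    a,d=manip.camera(name);cv2.imwrite(f"pics/{tag}.png",a[:,:,::-1]);np.save(f"pics/{tag}.npy",d)
E
python3 - <<'E'
from h import *
s=manip.read_state();print(s,manip.grip_depth)
save("top","top0");save("scene","sc0")
E
```

```text
cell.py
nudge.py
pics
{'clock': 0.0, 'joints': array([-1.32363584e+00,  3.00469332e-01,  1.52155248e+00,  1.08049336e-05,
        1.32071239e+00, -6.66037871e-02]), 'qd': array([ 0.00189337, -0.00084917, -0.00092063, -0.00064074,  0.00050586,
        0.00168848]), 'effort': array([ 2.63013448e-03, -5.31798470e+01, -3.52729261e+01,  7.09083793e-02,
        2.43888900e-02, -9.54641678e-05]), 'eef_pos': array([ 169.68830501, -522.90175626,  204.89940376]), 'eef_rot': array([-3.14045434e+00, -8.64173398e-05,  3.13761545e-01]), 'wrist_force': array([ 0.34038596, -0.30958311, -0.29696693]), 'moment': array([ 0.03421479,  0.02479886, -0.04432839]), 'finger_force': 0.0, 'finger_gap': 93.95317540952993} -18.8
```

View pics/top0.png

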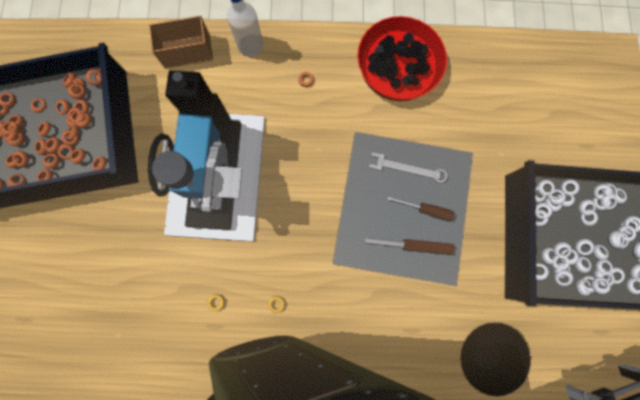

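View pics/sc0.png

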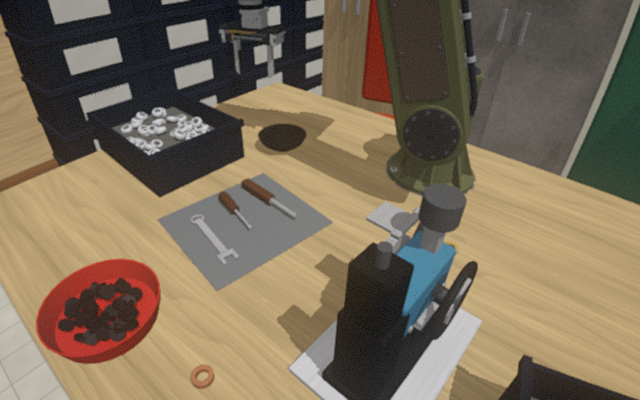

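The top view shows the rod as the lowest tool, with its handle at (404–456, 247) and tip near (365, 241). The press is at (200, 175), with the pale tab near (228, 182). I'll enlarge both areas and measure them.

```bash
python3 - <<'E'
from h import *
a=cv2.imread("pics/top0.png");d=np.load("pics/top0.npy")
c1=cv2.resize(a[135:245,150:280],None,fx=4.5,fy=4.5,interpolation=cv2.INTER_CUBIC)
c2=cv2.resize(a[225:270,350:470],None,fx=4.875,fy=4.5,interpolation=cv2.INTER_CUBIC)
s=np.zeros((495+203,585,3),np.uint8);s[:495]=c1;s[495:,:]=c2[:203]
cv2.imwrite("pics/c1.png",cv2.resize(s,None,fx=.859,fy=.859))
def pr(p):print(np.c_[p,world("top",d,p)].round(1))
pr([(356,133),(472,153),(457,285),(334,263)])
pr([(367,241),(385,243),(405,245),(430,247),(454,249),(228,182),(220,182),(236,182),(228,172),(228,192),(210,160),(215,190),(208,200),(174,168)])
E
```

```text
Traceback (most recent call last):
ValueError: could not broadcast input array from shape (202,585,3) into shape (203,585,3)
```

```bash
python3 - <<'E'
from h import *
a=cv2.imread("pics/top0.png");d=np.load("pics/top0.npy")
c1=cv2.resize(a[135:245,150:280],(540,456),interpolation=cv2.INTER_CUBIC)
cv2.imwrite("pics/c1.png",c1)
def pr(p):print(np.c_[p,world("top",d,p)].round(1))
pr([(356,133),(472,153),(457,285),(334,263)])
pr([(367,241),(385,243),(405,245),(430,247),(454,249),(228,182),(220,182),(236,182),(228,172),(228,192),(210,160),(215,190),(208,200),(174,168)])
# pixels with height 200..225 near the press => tab
i=manip.camera_info("top")
uv=[(u,v) for v in range(140,230,1) for u in range(195,260)]
w=world("top",d,uv);m=(w[:,2]>203)&(w[:,2]<220)
q=w[m];print(len(q))
uvm=np.array(uv)[m]
for v in range(140,230,3):
  r=uvm[uvm[:,1]==v,0]
  if len(r):
    ww=w[m][uvm[:,1]==v];print(v,r.min(),r.max(),ww[0].round(),ww[-1].round(),len(r))
# handle: mat points raised
uv=[(u,v) for v in range(225,270) for u in range(350,470)]
w=world("top",d,uv);m=(w[:,2]>17)&(w[:,2]<40);q=w[m].astype(np.float32);print(len(q),cv2.minAreaRect(q[:,:2]),q[:,2].mean())
m=(w[:,2]>9)&(w[:,2]<40);q=w[m].astype(np.float32);print(len(q),cv2.minAreaRect(q[:,:2]))
E
```

```text
[[ 3.560e+02  1.330e+02  6.588e+02 -1.310e+02  2.900e+00]
 [ 4.720e+02  1.530e+02  6.186e+02 -4.025e+02  9.000e-01]
 [ 4.570e+02  2.850e+02  3.161e+02 -3.585e+02 -2.000e-01]
 [ 3.340e+02  2.630e+02  3.588e+02 -8.490e+01  3.000e+00]]
[[ 367.   241.   407.9 -155.4   20.5]
 [ 385.   243.   404.5 -195.2   18.7]
 [ 405.   245.   400.7 -237.5   26.3]
 [ 430.   247.   397.5 -292.    26.7]
 [ 454.   249.   395.3 -352.9    2.4]
 [ 228.   182.   493.6  112.9  212.8]
 [ 220.   182.   493.2  126.9  213.1]
 [ 236.   182.   493.9   98.8  213. ]
 [ 228.   172.   511.7  114.1  212.1]
 [ 228.   192.   475.7  111.7  213.2]
 [ 210.   160.   533.   147.7  211.2]
 [ 215.   190.   478.8  134.9  212.7]
 [ 208.   200.   460.1  144.8  217.2]
 [ 174.   168.   498.7  182.3  290.1]]
1425
149 213 215 [556. 146. 203.] [556. 142. 203.] 3
152 211 213 [550. 149. 203.] [550. 145. 203.] 3
155 209 216 [544. 152. 204.] [544. 140. 204.] 8
158 208 216 [537. 152. 208.] [538. 138. 206.] 9
161 207 216 [531. 153. 210.] [533. 139. 203.] 10
164 206 215 [524. 153. 216.] [526. 139. 209.] 10
167 206 233 [519. 152. 216.] [521. 105.
[... 250 characters left out ...]
] 36
185 204 240 [487. 154. 216.] [489.  92. 212.] 37
188 204 239 [481. 153. 216.] [483.  93. 212.] 36
191 204 239 [476. 153. 216.] [478.  92. 214.] 36
194 203 239 [471. 154. 216.] [473.  93. 211.] 37
197 203 238 [466. 154. 215.] [468.  94. 210.] 25
200 201 210 [462. 161. 204.] [460. 142. 216.] 10
203 199 211 [455. 162. 211.] [456. 142. 208.] 13
206 198 214 [450. 163. 211.] [452. 137. 206.] 17
209 200 212 [445. 160. 208.] [446. 140. 204.] 13Traceback (most recent call last):
  File "<stdin>", line 20, in <module>
cv2.error: OpenCV(4.12.0) /io/opencv/modules/imgproc/src/convhull.cpp:143: error: (-215:Assertion failed) total >= 0 && (depth == CV_32F || depth == CV_32S) in function 'convexHull'
```

View pics/c1.png

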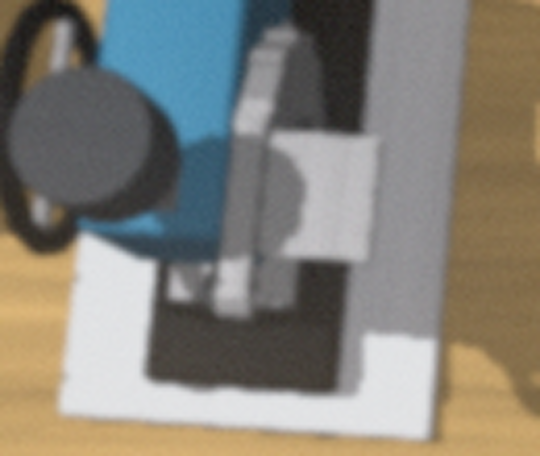

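```bash
python3 - <<'E'
from h import *
d=np.load("pics/top0.npy")
uv=[(u,v) for v in range(230,262) for u in range(355,465)]
w=world("top",d,uv)
h=w[(w[:,2]>23)&(w[:,2]<40)].astype(np.float32);s=w[(w[:,2]>13)&(w[:,2]<40)].astype(np.float32)
for q in (h,s):
    r=cv2.minAreaRect(np.ascontiguousarray(q[:,:2]));print(len(q),r,q[:,1].min(),q[:,1].max(),np.median(q[:,2]))
v=np.polyfit(h[:,1],h[:,0],1);print(v,"x at -260:",np.polyval(v,-260))
s=manip.read_state();Rt=R.from_euler('xyz',s["eef_rot"]);print(Rt.as_matrix().round(3))
tgt=np.array([399.5,-260.5,15.5]);print(s["eef_pos"])
print("to above", Rt.inv().apply(np.array([399.5,-260.5,110])-s["eef_pos"]).round(1))
t=R.from_euler('xyz',[np.pi,0,1.51]);print("rotvec",(Rt.inv()*t).as_rotvec().round(3))
E
```

```text
536 ((398.86767578125, -288.4760437011719), (110.44767761230469, 23.525596618652344), 85.49463653564453) -343.50375 -233.64438 26.32935
794 ((402.2605285644531, -246.3036651611328), (195.13587951660156, 24.29701042175293), 85.26508331298828) -344.007 -149.04523 25.684376
[7.83039358e-02 4.21324550e+02] x at -260: 400.9655268431675
[[ 0.951  0.309 -0.   ]
 [ 0.309 -0.951  0.001]
 [ 0.    -0.001 -1.   ]]
[ 169.71441632 -522.92655727  204.9609526 ]
to above [ 299.6 -178.6   95.2]
rotvec [-1.000e-03 -1.000e-03 -1.196e+00]
```

The rows are not in the units I measure in: shifts go in shares of 800 mm and turns go in shares of 2 pi rad. I convert before sending: 152 mm is 0.19, 114 mm is 0.1425, -0.588 rad is -0.0936.

```bash
echo '[0.0475,-0.0288,0.01,0,0,-0.0223,0.095,-0.0575,0.02,0,0,-0.0446,0.1425,-0.085,0.03,0,0,-0.0668,0.19,-0.1125,0.04,0,0,-0.0891,0.19,-0.1125,0.04,0,0,-0.0936]' | python3 nudge.py 60 40
python3 - <<'E'
from h import *
s=manip.read_state();Rt=R.from_euler('xyz',s["eef_rot"]);print(s["eef_pos"],s["eef_rot"])
print("to above", Rt.inv().apply(np.array([401.3,-258.6,110])-s["eef_pos"]).round(1))
t=R.from_euler('xyz',[np.pi,0,1.49]);print("rotvec",(Rt.inv()*t).as_rotvec().round(3))
E
```

```text
clock: 0.6
eef_pos: [288.7, -387.3, 172.5]
eef_rot: [-3.14, -0.001, 0.911]
wrist_force: [0.0, -0.4, 0.2]
finger_gap: 60.7
finger_force: 0.0
[ 288.65599824 -387.25725584  172.4598844 ] [-3.13984399e+00 -1.22289294e-03  9.10803137e-01]
to above [170.6  10.2  62.7]
rotvec [-0.001 -0.002 -0.579]
```

Converted, 170 mm is 0.2125, 129 mm is 0.1613, -0.579 rad is -0.0922.

```bash
echo '[0.0538,0.0038,0.02,0,0,-0.0231,0.1075,0.0075,0.04,0,0,-0.0462,0.1613,0.0113,0.06,0,0,-0.0692,0.2125,0.0125,0.0775,0,0,-0.0922,0.2125,0.0125,0.0775,0,0,-0.0922]' | python3 nudge.py
echo '[0,0,0,0,0,0,0,0,0,0,0,0]' | python3 nudge.py
python3 - <<'E'
from h import *
s=manip.read_state();Rt=R.from_euler('xyz',s["eef_rot"]);print(s["eef_pos"],s["eef_rot"])
print("to grasp", Rt.inv().apply(np.array([401.3,-258.6,6])-s["eef_pos"]).round(1))
t=R.from_euler('xyz',[np.pi,0,1.49]);print("rotvec",(Rt.inv()*t).as_rotvec().round(3))
E
```

```text
clock: 1.1
eef_pos: [401.0, -260.6, 109.7]
eef_rot: [-3.139, -0.002, 1.488]
wrist_force: [0.5, 0.0, 0.4]
finger_gap: 59.9
finger_force: 0.0
clock: 1.3
eef_pos: [399.4, -264.6, 111.8]
eef_rot: [3.141, 0.0, 1.478]
wrist_force: [0.5, -0.2, 0.9]
finger_gap: 60.0
finger_force: 0.0
[ 399.44333818 -264.56141134  111.83261394] [3.14119404e+00 4.77583684e-04 1.47808998e+00]
to grasp [  6.2   1.3 105.8]
rotvec [ 0.     0.    -0.012]
```

Converted, 106 mm is 0.1325, 104 mm is 0.13, -0.012 rad is -0.0019.

```bash
echo '[0.0038,0.0013,0.0438,0,0,-0.0019,0.0075,0.0013,0.0875,0,0,-0.0019,0.0075,0.0013,0.1125,0,0,-0.0019,0.0075,0.0013,0.13,0,0,-0.0019,0.0075,0.0013,0.1325,0,0,-0.0019]' | python3 nudge.py
echo '[0,0,0,0,0,0,0,0,0,0,0,0]' | python3 nudge.py
```

```text
clock: 1.8
eef_pos: [400.2, -258.3, 4.4]
eef_rot: [-3.14, -0.001, 1.49]
wrist_force: [0.0, 0.2, 0.5]
finger_gap: 60.1
finger_force: 0.0
clock: 2.0
eef_pos: [401.6, -258.4, 6.4]
eef_rot: [3.14, 0.001, 1.492]
wrist_force: [-0.1, 0.1, 0.1]
finger_gap: 60.0
finger_force: 0.0
```

```bash
echo '[0,0,0.0019,0,0,0,0,0,0.0019,0,0,0,0,0,0.0019,0,0,0,0,0,0.0019,0,0,0,0,0,0.0019,0,0,0]' | python3 nudge.py 10 45
echo '[0,0,0,0,0,0,0,0,0,0,0,0,0,0,0,0,0,0]' | python3 nudge.py
echo '[0,0,-0.025,0,0,0,0,0,-0.0625,0,0,0,0,0,-0.1125,0,0,0,0,0,-0.1313,0,0,0,0,0,-0.1313,0,0,0]' | python3 nudge.py
echo '[0,0,0,0,0,0,0,0,0,0,0,0]' | python3 nudge.py
python3 - <<'E'
from h import *
save("top","top1");save("scene","sc1")
E
```

```text
clock: 2.5
eef_pos: [401.5, -257.6, 4.1]
eef_rot: [3.141, 0.0, 1.493]
wrist_force: [-0.5, -0.2, 1.0]
finger_gap: 23.7
finger_force: 43.1
clock: 2.8
eef_pos: [401.5, -257.6, 4.1]
eef_rot: [3.141, 0.0, 1.493]
wrist_force: [0.6, 0.7, 1.8]
finger_gap: 23.5
finger_force: 45.0
clock: 3.3
eef_pos: [402.0, -258.1, 110.7]
eef_rot: [3.139, 0.002, 1.493]
wrist_force: [-0.1, 0.5, -2.0]
finger_gap: 23.7
finger_force: 45.0
clock: 3.5
eef_pos: [400.8, -257.1, 107.5]
eef_rot: [-3.139, -0.001, 1.493]
wrist_force: [-0.2, -0.1, -1.3]
finger_gap: 23.6
finger_force: 45.0
```

View pics/sc1.png

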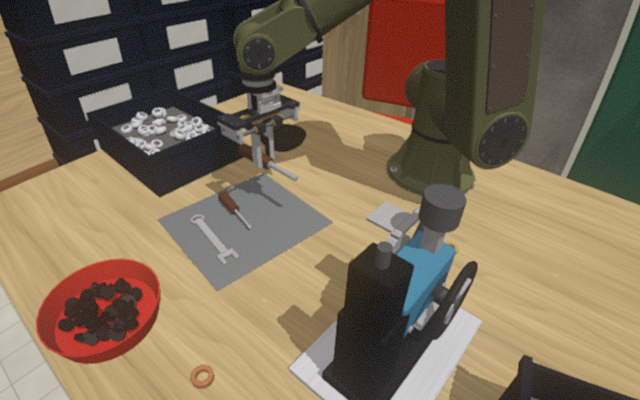

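The rod is held level, with its tip at about (297, 178). I'll measure the tip relative to the TCP.

```bash
python3 - <<'E'
from h import *
d=np.load("pics/sc1.npy")
p=[(276,168),(282,171),(288,175),(294,178),(296,179)]
print(np.c_[p,world("scene",d,p)].round(1))
# tab seen from the scene camera
p=[(392,218),(371,216),(392,230),(388,205),(400,217)]
print(np.c_[p,world("scene",d,p)].round(1))
d=np.load("pics/top1.npy")
w=world("top",d,[(u,v) for v in range(225,270) for u in range(330,410)])
q=w[(w[:,2]>100)&(w[:,2]<140)&(w[:,1]>-225)]
if len(q): print(len(q),q[q[:,1].argmax()],np.polyfit(q[:,1],q[:,0],1),np.polyfit(q[:,1],q[:,2],1),np.median(q[:,2]))
s=manip.read_state();print(s["eef_pos"],s["eef_rot"])
E
```

```text
[[ 276.   168.   409.2 -208.6  121.7]
 [ 282.   171.   409.7 -189.7  121.8]
 [ 288.   175.   412.3 -169.4  121.2]
 [ 294.   178.   411.8 -152.3  120.5]
 [ 296.   179.   406.9 -151.   116. ]]
[[392.  218.  498.2 123.4 212.1]
 [371.  216.  515.2  96.9 212.6]
 [392.  230.  521.4 136.7 211.6]
 [388.  205.  474.4 102.7 212.2]
 [400.  217.  488.7 131.8 212.4]]
246 [ 405.82101969 -148.7502492   120.67125432] [7.41876794e-02 4.17944081e+02] [3.63045872e-03 1.23317980e+02] 123.05488528342023
[ 400.90772071 -257.21129868  107.73037979] [-3.13969809e+00 -1.20286183e-03  1.49278012e+00]
```

Converted, 165 mm is 0.2063, 135 mm is 0.1688.

```bash
echo '[0.025,0.01,-0.025,0,0,0,0.0688,0.025,-0.0563,0,0,0,0.1188,0.0413,-0.0838,0,0,0,0.1688,0.0563,-0.0838,0,0,0,0.2063,0.0688,-0.0838,0,0,0]' | python3 nudge.py
echo '[0.025,0.0063,0,0,0,0,0.0438,0.0113,0,0,0,0,0.0475,0.0125,0,0,0,0,0.0475,0.0125,0,0,0,0,0.0475,0.0125,0,0,0,0]' | python3 nudge.py
python3 - <<'E'
from h import *
s=manip.read_state();Rt=R.from_euler('xyz',s["eef_rot"]);print(s["joints"],s["eef_pos"],s["eef_rot"])
print("to under", Rt.inv().apply(np.array([483,14,175])-s["eef_pos"]).round(1))
save("top","top2");save("scene","sc2")
d=np.load("pics/top2.npy")
w=world("top",d,[(u,v) for v in range(150,220) for u in range(220,330)])
q=w[(w[:,2]>170)&(w[:,2]<203)&(w[:,1]>-20)&(w[:,1]<80)]
print(len(q),q[q[:,1].argmax()],np.polyfit(q[:,1],q[:,0],1),np.median(q[:,2]))
E
```

```text
clock: 4.1
eef_pos: [469.6, -95.3, 175.9]
eef_rot: [3.141, -0.0, 1.493]
wrist_force: [-0.4, -1.0, -1.2]
finger_gap: 23.6
finger_force: 45.0
clock: 4.6
eef_pos: [481.7, -60.9, 175.6]
eef_rot: [-3.141, 0.0, 1.492]
wrist_force: [-0.6, 0.5, -1.9]
finger_gap: 23.9
finger_force: 45.0
[-2.01096825e-01  1.84987826e-01  1.73586714e+00 -1.74488235e-04
  1.22134530e+00 -1.22524788e-01] [481.73845451 -60.89598859 175.63662018] [-3.14096956e+00  8.84150793e-05  1.49228411e+00]
to under [74.8 -4.6  0.6]
74 [490.90248991  45.2075822  188.65064856] [7.36214843e-02 4.85453810e+02] 192.05849772956577
```

View pics/sc2.png

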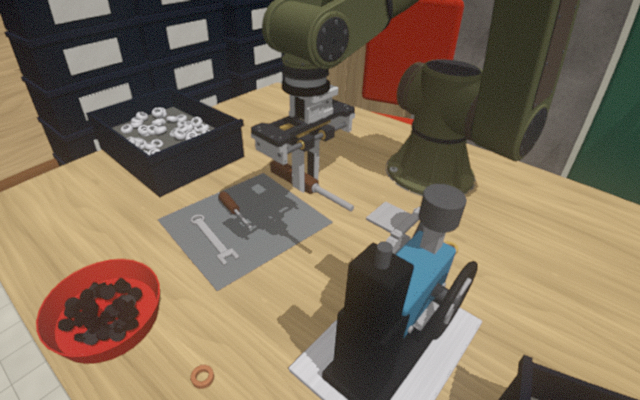

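Converted, 75 mm is 0.0938, 65 mm is 0.0813.

```bash
echo '[0.025,-0.0025,0,0,0,0,0.0563,-0.0063,0,0,0,0,0.0813,-0.0063,0,0,0,0,0.0938,-0.0063,0,0,0,0,0.0938,-0.0063,0,0,0,0]' | python3 nudge.py
echo '[0,0,0,0,0,0,0,0,-0.0063,0,0,0,0,0,-0.0125,0,0,0,0,0,-0.0188,0,0,0,0,0,-0.025,0,0,0]' | python3 nudge.py
python3 - <<'E'
from h import *
s=manip.read_state();print(s["eef_pos"],s["wrist_force"])
save("scene","sc3")
a=cv2.imread("pics/sc3.png")[140:300,290:490];cv2.imwrite("pics/sc3c.png",cv2.resize(a,None,fx=3,fy=3,interpolation=cv2.INTER_CUBIC))
E
```

```text
clock: 5.2
eef_pos: [482.9, 15.2, 176.0]
eef_rot: [3.142, -0.0, 1.494]
wrist_force: [-0.3, -0.6, -2.3]
finger_gap: 23.6
finger_force: 45.0
clock: 5.7
eef_pos: [482.9, 14.6, 196.5]
eef_rot: [3.141, 0.0, 1.492]
wrist_force: [0.3, -0.2, -1.8]
finger_gap: 23.5
finger_force: 45.0
[482.89113099  14.62883152 196.51176471] [ 0.30379412 -0.2196527  -1.76175024]
```

View pics/sc3c.png

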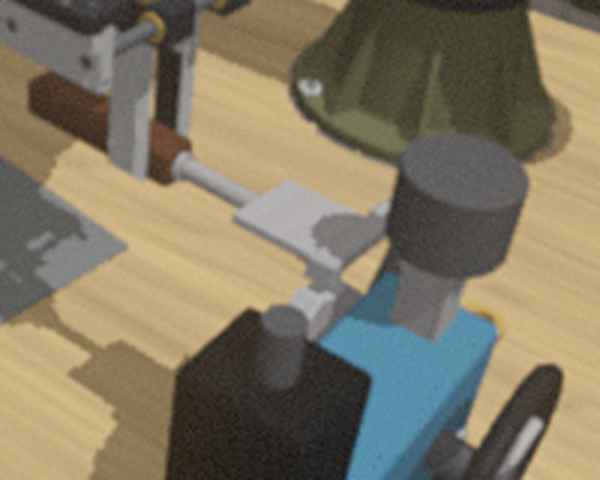

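The shaft enters under the tab at about (245, 195) in the crop, and the tab is starting to lift. Now the throw.

Converted, -55 mm is -0.0688, -47 mm is -0.0588.

```bash
echo '[0,0,-0.0163,0,0,0,0,-0.0025,-0.0313,0,0,0,0,-0.0088,-0.0463,0,0,0,0,-0.0175,-0.0588,0,0,0,0,-0.03,-0.0688,0,0,0]' | python3 nudge.py
echo '[0,-0.0188,-0.005,0,0,0,0,-0.0375,-0.0063,0,0,0,0,-0.0563,-0.0063,0,0,0,0,-0.075,-0.005,0,0,0,0,-0.0825,-0.0038,0,0,0]' | python3 nudge.py
python3 - <<'E'
from h import *
save("scene","sc4")
a=cv2.imread("pics/sc4.png")[100:300,290:490];cv2.imwrite("pics/sc4c.png",cv2.resize(a,None,fx=2.5,fy=2.5,interpolation=cv2.INTER_CUBIC))
E
```

```text
clock: 6.25
eef_pos: [458.4, 16.8, 252.0]
eef_rot: [3.141, -0.0, 1.493]
wrist_force: [0.2, 0.2, -2.6]
finger_gap: 23.8
finger_force: 45.0
clock: 6.75
eef_pos: [391.8, 22.1, 254.4]
eef_rot: [3.141, -0.0, 1.493]
wrist_force: [-0.1, -0.3, -1.0]
finger_gap: 23.9
finger_force: 45.0
```

View pics/sc4c.png

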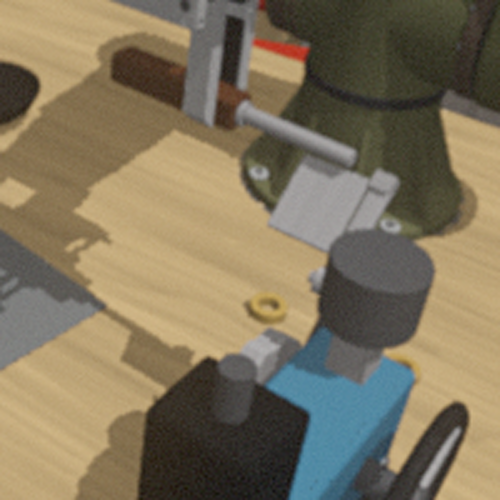

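The pawl is thrown back, with its tab at about (320, 205) in the crop facing the robot and the shaft resting just above it. Next I'll raise the rod, retract it and carry it back to the mat.

Converted, -105 mm is -0.1313, -60 mm is -0.075.

```bash
echo '[0,0.0038,-0.0125,0,0,0,0,0.0075,-0.025,0,0,0,-0.025,0.0075,-0.025,0,0,0,-0.075,0.01,-0.025,0,0,0,-0.1313,0.015,-0.025,0,0,0]' | python3 nudge.py
echo '[-0.0563,0.005,0.025,0,0,0,-0.1125,0.01,0.0625,0,0,0,-0.1625,0.015,0.1063,0,0,0,-0.2,0.02,0.15,0,0,0,-0.2163,0.0238,0.175,0,0,0]' | python3 nudge.py
echo '[0,0,0,0,0,0,0,0,0,0,0,0,0,0,0,0,0,0]' | python3 nudge.py
python3 - <<'E'
from h import *
s=manip.read_state();Rt=R.from_euler('xyz',s["eef_rot"])
print("to place", Rt.inv().apply(np.array([401.3,-258,6])-s["eef_pos"]).round(1),s["joints"].round(2))
E
```

```text
clock: 7.3
eef_pos: [397.5, -84.7, 275.0]
eef_rot: [3.141, 0.0, 1.495]
wrist_force: [1.6, -0.4, -2.5]
finger_gap: 23.8
finger_force: 45.0
clock: 7.8
eef_pos: [402.1, -260.2, 131.9]
eef_rot: [-3.14, -0.001, 1.491]
wrist_force: [-0.1, 0.0, -1.5]
finger_gap: 23.4
finger_force: 45.0
clock: 8.1
eef_pos: [403.2, -257.4, 135.6]
eef_rot: [3.14, 0.001, 1.494]
wrist_force: [0.6, 0.3, -0.7]
finger_gap: 23.8
finger_force: 45.0
to place [ -0.6  -2.1 129.6] [-0.64  0.21  1.8   0.    1.12 -0.57]
```

Converted, 122 mm is 0.1525, 116 mm is 0.145.

```bash
echo '[0,-0.0025,0.0438,0,0,0,0,-0.0025,0.0875,0,0,0,0,-0.0025,0.125,0,0,0,0,-0.0025,0.145,0,0,0,0,-0.0025,0.1525,0,0,0]' | python3 nudge.py
echo '[0,0,0.0025,0,0,0,0,0,0.005,0,0,0,0,0,0.0075,0,0,0,0,0,0.01,0,0,0,0,0,0.01,0,0,0]' | python3 nudge.py
```

```text
clock: 8.6
eef_pos: [400.7, -256.8, 11.9]
eef_rot: [-3.141, -0.0, 1.494]
wrist_force: [0.1, -0.6, -1.6]
finger_gap: 23.9
finger_force: 45.0
clock: 9.1
eef_pos: [400.4, -257.5, 4.1]
eef_rot: [3.141, 0.0, 1.493]
wrist_force: [-0.1, 0.1, -1.8]
finger_gap: 23.5
finger_force: 45.0
```

Converted, -150 mm is -0.1875, -120 mm is -0.15.

```bash
echo '[0,0,0,0,0,0,0,0,0,0,0,0,0,0,0,0,0,0,0,0,0,0,0,0,0,0,0,0,0,0]' | python3 nudge.py 60
echo '[0,0,-0.0188,0,0,0,0,0,-0.0563,0,0,0,0,0,-0.1063,0,0,0,0,0,-0.15,0,0,0,0,0,-0.1875,0,0,0]' | python3 nudge.py
for i in 1 2 3; do echo '[0,0,0,0,0,0,0,0,0,0,0,0,0,0,0,0,0,0,0,0,0,0,0,0,0,0,0,0,0,0]' | python3 nudge.py | head -1; done
python3 - <<'E'
from h import *
save("scene","sc5");save("top","top5")
E
```

```text
clock: 9.6
eef_pos: [400.4, -257.5, 4.0]
eef_rot: [3.141, 0.0, 1.493]
wrist_force: [-0.9, 0.2, -0.5]
finger_gap: 58.6
finger_force: 0.0
clock: 10.1
eef_pos: [400.4, -257.5, 156.0]
eef_rot: [3.141, 0.001, 1.493]
wrist_force: [-0.6, 0.7, -0.9]
finger_gap: 60.0
finger_force: 0.0
clock: 10.6
clock: 11.1
clock: 11.6
```

View pics/sc5.png

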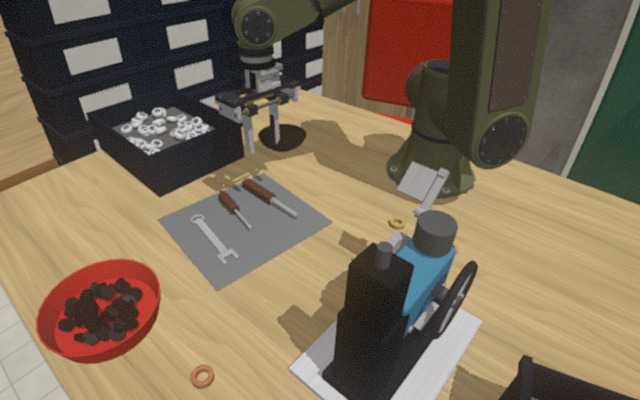

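The rod lies flat on the mat at (270, 198), the pawl is thrown back at (422, 182), and the ram weight has dropped to (437, 232). I'll check the ram height and hand in.

```bash
echo '[0,0,0,0,0,0,0,0,0,0,0,0,0,0,0,0,0,0,0,0,0,0,0,0,0,0,0,0,0,0]' | python3 nudge.py | head -1
python3 - <<'E'
from h import *
a,d=manip.camera("top");w=world("top",d,[(170,168),(174,170),(178,170)]);print(w.round(1))
if abs(np.median(w[:,2])-245)<3: print(manip.sign_off())
E
```

```text
clock: 12.2
[[509.  205.5 244.8]
 [505.6 198.3 245.3]
 [505.8 191.5 245.2]]
the job is handed in; nothing more can be done
None
```

I handed the job in at about 12 s: the pawl is thrown back, the ram is down (top of the weight measured at 245 mm, from 290 mm), and the rod lies flat on the mat, released; the hand-in printed no verdict.

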